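Shut the marked gas stopcock under its sliding cover

ROBOT

A 6-joint arm with a two-finger parallel gripper is mounted at the origin on a cart in front of the work surface, level with it; the furniture and walls round the work are solid. World frame = base frame: x ahead of the robot, y to its left, z up, the work surface at z = 0. Lengths are in m, angles in rad, forces in N, time in s.
With the tool pointing down it reaches from about 0.25 to 0.775 m from the base axis. Payload 4 kg.
Tool frame: the origin (TCP) lies at the very end of the fingers, on their centre line; the grasp point (between the pads) lies 19 mm behind it; y points along the fingers, x is the direction in which the jaws open and shut, and the axes are right-handed (so a half turn about y gives the same grasp; the last joint's range is limited). The gripper opens to 94 mm and grips with 3 to 60 N. Pads are 16 mm wide; open, the fingers measure 119 mm over their backs; the gripper's body (75 mm by 177 mm) begins 78 mm behind the grasp point.
Start: joints at [-1.203, 0.087, 1.371, -0, 1.684, -0.103], TCP at [0.249, -0.49, 0.167] pointing down, gripper open.
Joint ranges: [-3.1, 3.1], [-0.76, 2.03], [0.27, 2.55], [-1.08, 4.22], [0.17, 2.65], [-2.57, 2.57]. Speed limits (rad/s): [2.79, 2.79, 3.14, 3.14, 3.14, 3.14].

INTERFACE

Orientations are given as [roll, pitch, yaw] about the fixed x, y, z axes, in that order (R = Rz(yaw) Ry(pitch) Rx(roll)).
In Python, from bench import robot gives the robot as it stands.
- The arm moves only by the shell command python3 -m handwheel 'ROWS' [OPENING]. ROWS is JSON, a list of rows, each an object with "delta_pos": the shift along the tool's x, y, z in mm, a list of three; "yaw": the turn about the tool's y in rad. A call has 1 to 12 rows; each row is the pose to reach, as a shift and turn from the pose commanded when the call began, along the tool's axes at that moment; what a row does not reach only later rows make up. A row lasts 1/10 s, in which the tool goes at most 50 mm and 8.59 degrees, less where a joint would pass 70% of its speed; a pose out of reach is approached as far as the arm can. A call with a gripper value outside its range is refused whole. OPENING is the closure in counts, from 0 (fully open) to 255 (shut), set as the call begins (- or left out, the last holds). The fingers move at their own pace and stop on an object; the grip force is fixed at half the most. Time passes only in rows, so rows that repeat a pose let the fingers close. It gives the time, the measured TCP pose, the force and the opening at its end, in the units of the state.
- robot.get_obs(): the state, without advancing time (a new reading comes with each control period).
- robot.snapshot(name): name is "scene" or "top"; returns a dict with "image" (480x640x3 uint8, red, green, blue), "fx", "fy", "cx", "cy" (pixels), "k1" (the pictures are not rectified: a ray, as slopes to the right and down, at radius r is drawn at 1 + k1 r^2 times it, then the intrinsics apply), "rvec" (rotation vector, rad) and "tvec" (3), from world to camera coordinates, as OpenCV has them. Camera axes: x right, y down, z forward; pixel columns grow to the right and rows downward; lengths in m; the calibration is good to about 2 mm. A picture is of the moment at which its call begins. There is no depth.
- robot.close_job(): hands the job in, once; it reports no verdict.
The state is a dict: "time": time; "joint_positions": joint angles; "qvel": joint speeds; "joint_torque": joint torques, N m; "tool_pos": TCP position; "ee_rot": TCP orientation; "wrist_force": force on the tool from outside, world axes, zero at the start; "wrist_torque": the same for the moment, N m; "width": finger opening in m.
Only numpy, scipy, OpenCV 4.12 (cv2) and the standard library are available. Lean on these libraries where they do the work, as an engineer would, in place of code of your own. Each camera call takes 0.05 s, during which the arm holds its last target.

TASK

Push the blue cover of the stopcock box aside by its black bar, all the way to the right, so that the two valve handles under it lie open; then push the red handle round until it is fully shut, crosswise to its pipe. Only touch and push with the fingers: do not pinch anything and do not lift the cover. Leave the white handle as it is and do not disturb the two brown bottles and the timer standing by; finish with the cover still open and the gripper clear.

Things in the scene. Friction and masses are not known exactly. Their poses are not given: they have to be found in the camera images.
- stopcock_box: fixed grey box, 220 (x) x 270 (y) x 64 mm high; origin at the centre of its underside; y axis along the cover's slide. Half at +y: open bay (inside x -100 to 100, y -5 to 125 mm, floor 8 mm up) between 58 mm high walls, with two valves at x = -50 and +35, y = 40 mm; red may be either. Half at -y: closed deck where the cover parks. Pipes in the bay reach 20 mm, valve bodies 24 mm up
- cover_slide (a joint): how far the cover is slid open along the box's -y (to the right), m: 0 covers the bay, 0.125 fully open at its stop. Moves with about 2 N plus slight damping, stays where it is left
- cover_lift (a joint): how far the cover is lifted up out of its guides, m: 0 is seated; it is held down only by its weight (0.5 kg) and must stay seated
- cover_bar (a point): top middle of the upright black bar on the cover: 80 mm long along the box's x, 10 mm thick along y, its top 89 mm above the desk and 26 mm above the blue plate (top at 63 mm). The plate is 212 x 127 mm, the bar in its middle
- red_handle (a joint): angle of the red handle, rad: 0 open (lies along the pipe, pointing to the box's +y), grows counter-clockwise seen from above to 1.57 shut at its stop (points to the box's -x, towards the robot). Turns with about 0.06 N m and stays where it is left
- red_pivot (a point): the red handle's turning axis (vertical), at the height of its top, 49 mm above the desk
- red_tip (a point): top of the free end of the red handle, 46 mm from the pivot. The handle is a bar 12 mm wide, from 27 to 49 mm above the desk
- white_handle (a joint): the same for the white handle, which must stay as it is
- white_tip (a point): top of the free end of the white handle, same shape as the red one
- dropper_1: small brown dropper bottle, 33 mm wide, 88 mm tall, standing left of the box; origin at the centre of its underside
- reagent_2: brown reagent bottle with white cap, 48 mm wide, 106 mm tall, right of the box; origin at the centre of its underside
- timer: grey bench timer, 58 x 64 x 20 mm, lying farther left; origin at the centre of its underside

How it is judged:
On the way, in this order (a step that is already met when the one before it is completed fails the run):
1. the cover is slid open, at least 110 of its 125 mm (value of joint cover_slide above 0.11 m), for 0.2 s.
2. the red handle is turned shut, at least 1.4 rad (value of joint red_handle above 1.4 rad), for 0.2 s.
At the end, for the whole second after the job is handed in: the cover is open by at least 110 mm and seated, the red handle stands at 1.4 rad or more (within 10 degrees of shut) and at rest, and the white handle's tip is within 6 mm of where it was (value of joint cover_slide above 0.11 m and value of joint cover_lift below 0.004 m and value of joint red_handle above 1.4 rad and velocity of joint red_handle below 0.05 rad/s and distance of white_tip from where it was at the start of the episode below 0.006 m); the robot touches nothing.
It fails at once if the cover is lifted more than 10 mm out of its guides (value of joint cover_lift above 0.01 m).
It fails at once if the white handle is turned: its tip moves more than 6 mm (distance of white_tip from where it was at the start of the episode above 0.006 m).
It fails at once if the dropper bottle, the brown reagent bottle or the timer is moved more than 20 mm (distance of any of dropper_1, reagent_2, timer from where it was at the start of the episode above 0.02 m).
It also fails if it takes over 48 s, if anything falls off the work surface, if the arm or the gripper's body presses on something with over 40 N, if the wrist force passes 120 N, or if a joint passes its speed limit or range.

## Working session

There is one attempt and no reset: what is moved stays moved. The work goes in short steps, Python scripts to look and compute and a shell command to move; the robot and the scene stay as the last step left them, time stands still between calls to the robot, and variables do not carry over. Pictures are saved under pics/ and viewed, and the job is handed in when it is done.

```bash
ls; mkdir -p pics; cat > h.py <<'E'
import numpy as np, cv2
from bench import robot
def snap(n,f):
    s=robot.snapshot(n); cv2.imwrite('pics/'+f,cv2.cvtColor(s['image'],cv2.COLOR_RGB2BGR)); return s
def cast(s,u,v,z):
    x,y=(u-s['cx'])/s['fx'],(v-s['cy'])/s['fy']
    d=np.array([x,y])
    rd=np.hypot(x,y); r=rd
    for _ in range(30): r=rd/(1+s['k1']*r*r)
    if rd>0: d=d*r/rd
    R=cv2.Rodrigues(np.array(s['rvec'],float))[0]; t=np.array(s['tvec'],float).ravel()
    c=-R.T@t; w=R.T@np.array([d[0],d[1],1.])
    return c+w*(z-c[2])/w[2]
def proj(s,p):
    R=cv2.Rodrigues(np.array(s['rvec'],float))[0]; q=R@np.array(p)+np.array(s['tvec'],float).ravel()
    x,y=q[0]/q[2],q[1]/q[2]; k=1+s['k1']*(x*x+y*y)
    return s['fx']*x*k+s['cx'],s['fy']*y*k+s['cy']
E
python3 - <<'E'
from h import *
for n in('scene','top'):
    s=snap(n,n+'0.png'); print({k:v for k,v in s.items() if k!='image'})
print(robot.get_obs())
E
```

```text
pics
{'fx': 606.9800318605396, 'fy': 606.9800318605396, 'cx': 312.47437220592946, 'cy': 239.72364269921118, 'k1': -0.01762452591929046, 'rvec': array([ 2.18885434, -0.60353126,  0.27152048]), 'tvec': array([-0.58089759,  0.14440854,  1.12945503])}
{'fx': 450.9345617979803, 'fy': 450.9345617979803, 'cx': 319.58881263834655, 'cy': 231.8272184544283, 'k1': -0.06980729607318811, 'rvec': array([ 2.11644998, -2.13822561,  0.20003716]), 'tvec': array([-0.20623602,  0.53250344,  0.84371868])}
{'time': 0.1, 'joint_positions': array([-1.20309310e+00,  8.79373746e-02,  1.37206393e+00, -2.79844760e-06,
        1.68359617e+00, -1.03088900e-01]), 'qvel': array([-1.15882029e-03,  3.11697830e-04, -5.60873350e-03, -1.32079961e-03,
       -1.36984659e-03, -8.31869607e-06]), 'joint_torque': array([ 2.10801372e-03, -3.41252267e+01, -3.03301156e+01,  7.20144832e-02,
        3.04532389e-02, -8.57472037e-05]), 'tool_pos': array([ 0.24927563, -0.48964437,  0.16571042]), 'ee_rot': array([-1.57059278,  0.00199446, -1.10000431]), 'wrist_force': array([ 0.27234505,  0.80169644, -0.02470718]), 'wrist_torque': array([0.01988922, 0.03105656, 0.02931425]), 'width': 0.09394953216110274}
```

View pics/scene0.png

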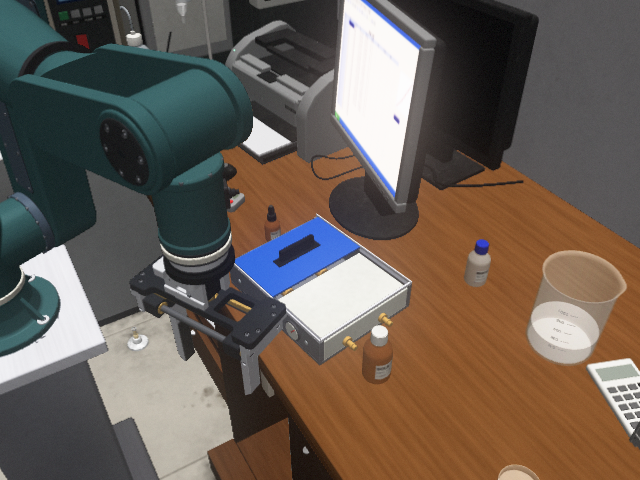

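View pics/top0.png

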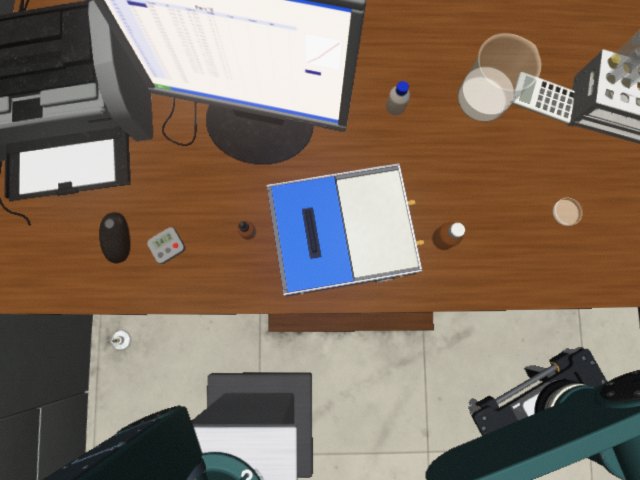

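The top view shows the box with corners near (268,185), (400,165), (421,270) and (284,294). The bar is at about (312,233), the dropper at (247,231), the reagent bottle at (450,238), and the monitor stands behind. Next I'll measure these by ray casting.

```bash
python3 - <<'E'
from h import *
s=robot.snapshot('top'); im=s['image'].astype(int)
hsv=cv2.cvtColor(s['image'],cv2.COLOR_RGB2HSV)
m=((hsv[...,0]>100)&(hsv[...,0]<125)&(hsv[...,1]>150)&(hsv[...,2]>80)).astype(np.uint8)
m[:150]=0
cs,_=cv2.findContours(m,cv2.RETR_EXTERNAL,cv2.CHAIN_APPROX_NONE)
c=max(cs,key=cv2.contourArea); r=cv2.boxPoints(cv2.minAreaRect(c)); print('blue px',r.round(1))
P=np.array([cast(s,u,v,.063)[:2] for u,v in r]);print('blue',P.round(4),P.mean(0))
for i in range(4): e=P[(i+1)%4]-P[i]; print(np.linalg.norm(e).round(4),np.degrees(np.arctan2(e[1],e[0])).round(2))
# bar dark within
b=np.zeros_like(m); cv2.fillPoly(b,[r.astype(int)],1); b=cv2.erode(b,np.ones((7,7)))
d=((im.max(2)<60)&(b>0)).astype(np.uint8)
cs,_=cv2.findContours(d,cv2.RETR_EXTERNAL,cv2.CHAIN_APPROX_NONE)
c=max(cs,key=cv2.contourArea); q=cv2.boxPoints(cv2.minAreaRect(c));Q=np.array([cast(s,u,v,.089)[:2] for u,v in q])
print('bar px',q.round(1),Q.round(4),Q.mean(0))
for n,(u,v,z) in dict(c1=(268,185,.064),c2=(400,165,.064),c3=(421,270,.064),c4=(284,294,.064),drop=(242,226,.088),dropb=(251,237,0),reagcap=(458,230,.106),reagb=(443,246,0),timer=(166,245,.02)).items(): print(n,cast(s,u,v,z).round(3))
im2=cv2.resize(s['image'][140:310,220:480],None,fx=3,fy=3,interpolation=cv2.INTER_CUBIC);cv2.imwrite('pics/crop0.png',im2[...,::-1])
E
```

```text
blue px [[270.2 186.3]
 [335.1 175.5]
 [352.6 280.4]
 [287.7 291.2]]
blue [[ 0.6209 -0.1144]
 [ 0.642  -0.2438]
 [ 0.4326 -0.2737]
 [ 0.4133 -0.1496]] [ 0.52722037 -0.19537602]
0.1311 -80.73
0.2115 -171.86
0.1256 98.84
0.2105 9.64
bar px [[312.  251. ]
 [316.  249. ]
 [316.8 250.6]
 [312.8 252.6]] [[ 0.4866 -0.1968]
 [ 0.4903 -0.2044]
 [ 0.4872 -0.2059]
 [ 0.4835 -0.1983]] [ 0.48690028 -0.20134883]
c1 [ 0.623 -0.11   0.064]
c2 [ 0.663 -0.375  0.064]
c3 [ 0.451 -0.406  0.064]
c4 [ 0.408 -0.143  0.064]
drop [ 0.536 -0.064  0.088]
dropb [ 0.53  -0.069  0.   ]
reagcap [ 0.521 -0.47   0.106]
reagb [ 0.507 -0.47   0.   ]
timer [0.511 0.103 0.02 ]
```

View pics/crop0.png

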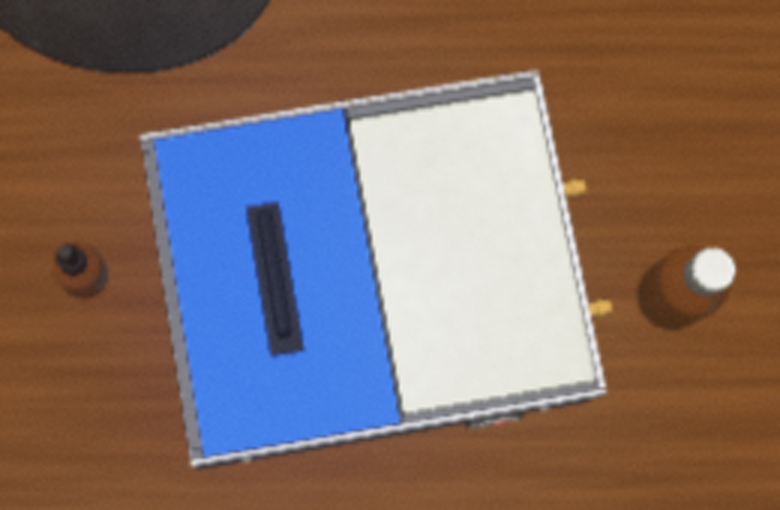

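```bash
cat >> h.py <<'E'
A=0.150; C=np.array([0.536,-0.2585]); ex=np.array([np.cos(A),np.sin(A)]); ey=np.array([-np.sin(A),np.cos(A)])
def W(x,y): return C+x*ex+y*ey
def L(p): d=np.array(p)[:2]-C; return d@ex,d@ey
def st():
    o=robot.get_obs(); p=o['tool_pos']; print('t',round(o['time'],2),'tcp',p.round(4),'rot',o['ee_rot'].round(3),'local mm',(np.array(L(p))*1e3).round(1),'F',o['wrist_force'].round(1),'w',o['width'].round(4)); return o
def delta(x,y,z):
    o=st(); yaw=o['ee_rot'][2]; d=np.r_[W(x,y),z]-o['tool_pos']
    tx=np.array([np.cos(yaw),np.sin(yaw),0]);tz=np.array([-np.sin(yaw),np.cos(yaw),0])
    print('delta mm',(1e3*np.array([d@tx,-d[2],d@tz])).round(1),'yaw',round(yaw-(A-np.pi/2),4))
E
python3 - <<'E'
from h import *
from h import *
a=robot.snapshot('scene');b=robot.snapshot('top')
# monitor low right corner: two rays
def ray(s,u,v): p=cast(s,u,v,0);q=cast(s,u,v,.5);return p,(q-p)/np.linalg.norm(q-p)
p,d=ray(a,398,207);q,e=ray(b,345,129)
t=np.linalg.lstsq(np.c_[d,-e],q-p,rcond=None)[0];print(p+t[0]*d,q+t[1]*e)
E
python3 -m handwheel '[{"delta_pos":[0,0,0],"yaw":0.15},{"delta_pos":[0,0,0],"yaw":0.3},{"delta_pos":[0,0,0],"yaw":0.32},{"delta_pos":[0,0,0],"yaw":0.32},{"delta_pos":[0,0,0],"yaw":0.32},{"delta_pos":[0,0,0],"yaw":0.32},{"delta_pos":[0,0,0],"yaw":0.32},{"delta_pos":[0,0,0],"yaw":0.32}]' 255
python3 -c "
from h import *
delta(0,.103,.16)"
```

```text
[ 0.70799794 -0.26129809  0.14746316] [ 0.70513846 -0.26014059  0.14614919]
time: 1.05
tool_pos: [0.2495, -0.4902, 0.1668]
ee_rot: [-1.571, -0.0, -1.42]
wrist_force: [-0.5, -0.2, -0.2]
width: 0.0332Traceback (most recent call last):
  File "<string>", line 3, in <module>
    delta(0,.103,.16)
    ~~~~~^^^^^^^^^^^^
  File "h.py", line 24, in delta
    o=st(); yaw=o['ee_rot'][2]; d=np.r_[W(x,y),z]-o['tool_pos']
  File "h.py", line 22, in st
    o=robot.get_obs(); p=o['tool_pos']; print('t',round(o['time'],2),'tcp',p.round(4),'rot',o['ee_rot'].round(3),'local mm',(np.array(L(p))*1e3).round(1),'F',o['wrist_force'].round(1),'w',o['width'].round(4)); return o
                                                                                                                                                                                            ^^^^^^^^^^^^^^^^
AttributeError: 'float' object has no attribute 'round'
```

```bash
sed -i "s/o\['width'\].round(4)/round(float(o['width']),4)/" h.py
python3 -c "
from h import *
delta(0,.103,.16)"
```

```text
t 1.05 tcp [ 0.2495 -0.4902  0.1668] rot [-1.571 -0.    -1.42 ] local mm [-317.9 -186.3] F [-0.5 -0.2 -0.2] w 0.0332
delta mm [-288.9    6.8  318.3] yaw 0.0012
```

```bash
python3 -m handwheel '[{"delta_pos":[-15,0,16]},{"delta_pos":[-45,0,49]},{"delta_pos":[-75,0,82]},{"delta_pos":[-105,0,116]},{"delta_pos":[-135,0,149]},{"delta_pos":[-165,0,182]},{"delta_pos":[-195,0,215]},{"delta_pos":[-225,0,248]},{"delta_pos":[-255,0,281]},{"delta_pos":[-279,5,307]},{"delta_pos":[-289,7,318]},{"delta_pos":[-289,7,318]}]'
python3 - <<'E'
from h import *
delta(0,.103,.072)
snap('top','top1.png');snap('scene','scene1.png')
E
```

```text
t 1.05 tcp [ 0.2495 -0.4902  0.1668] rot [-1.571 -0.    -1.42 ] local mm [-317.9 -186.3] F [-0.5 -0.2 -0.2] w 0.0332
delta mm [-288.9   94.8  318.3] yaw 0.0012invalid input at $[0]: expected keys delta_pos, yaw
```

View pics/scene1.png

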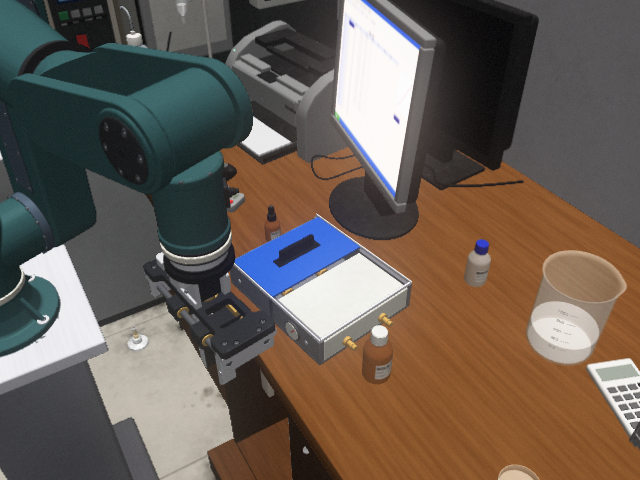

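View pics/top1.png

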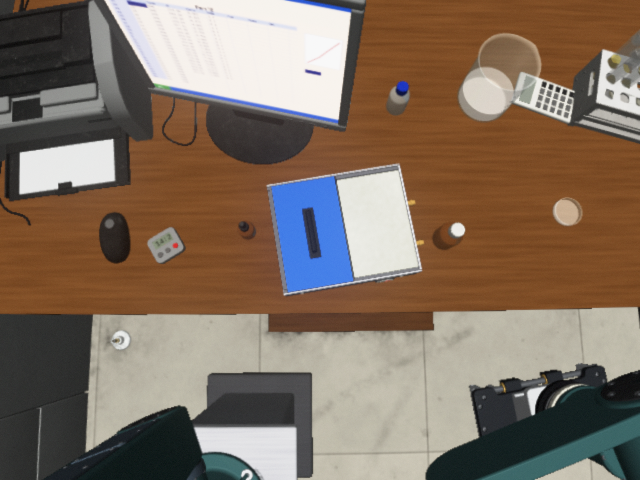

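The arm hasn't moved, because every row needs a yaw key. The jaw axis is now aligned with the slide. I'll resend the move.

```bash
python3 -m handwheel '[{"delta_pos":[-15,0,16],"yaw":0},{"delta_pos":[-45,0,49],"yaw":0},{"delta_pos":[-75,0,82],"yaw":0},{"delta_pos":[-105,0,116],"yaw":0},{"delta_pos":[-135,0,149],"yaw":0},{"delta_pos":[-165,0,182],"yaw":0},{"delta_pos":[-195,0,215],"yaw":0},{"delta_pos":[-225,0,248],"yaw":0},{"delta_pos":[-255,0,281],"yaw":0},{"delta_pos":[-279,5,307],"yaw":0},{"delta_pos":[-289,7,318],"yaw":0},{"delta_pos":[-289,7,318],"yaw":0}]' 255
python3 - <<'E'
from h import *
delta(0,.103,.072)
snap('top','top2.png');snap('scene','scene2.png')
E
```

```text
time: 2.35
tool_pos: [0.5208, -0.1554, 0.1591]
ee_rot: [-1.572, 0.0, -1.417]
wrist_force: [-0.5, -0.7, -0.4]
width: 0.0005
t 2.35 tcp [ 0.5208 -0.1554  0.1591] rot [-1.572  0.    -1.417] local mm [  0.4 104.2] F [-0.5 -0.7 -0.4] w 0.0005
delta mm [ 1.2 87.1 -0.4] yaw 0.0039
```

View pics/scene2.png

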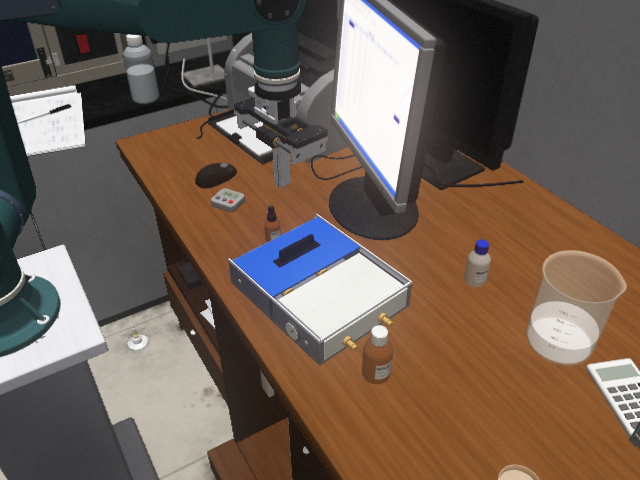

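View pics/top2.png

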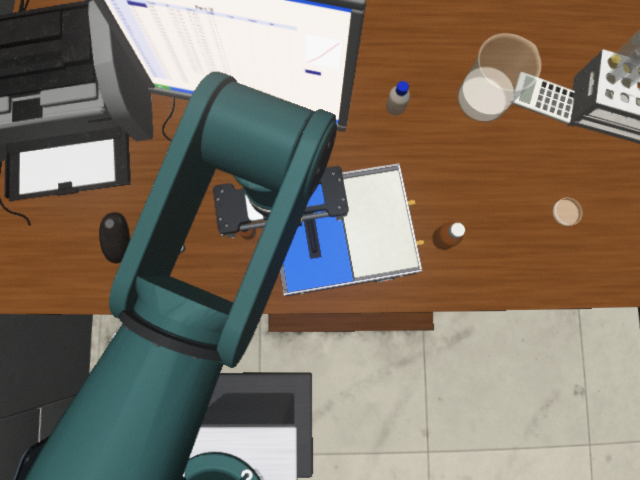

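```bash
python3 - <<'E'
from h import *
s=robot.snapshot('scene'); p=robot.get_obs()['tool_pos']; print(proj(s,p)); print(proj(s,np.r_[W(0,.0635),.089]),L((.533,-.066)))
s=robot.snapshot('top');print(proj(s,p))
E
```

```text
(np.float64(282.9390087620418), np.float64(204.6798936808357))
(np.float64(297.12940475930264), np.float64(244.08564853451068)) (np.float64(0.02580052726735972), np.float64(0.19078674690010894))
(np.float64(288.9182751886895), np.float64(226.49001815035993))
```

```bash
python3 - <<'E'
from h import *
s=robot.snapshot('scene'); im=cv2.resize(s['image'][80:280,200:360],None,fx=3,fy=3,interpolation=cv2.INTER_CUBIC)
u,v=proj(s,robot.get_obs()['tool_pos']); cv2.circle(im,(int((u-200)*3),int((v-80)*3)),3,(0,255,0),-1); cv2.imwrite('pics/c2.png',im[...,::-1])
E
```

```text
(no output)
```

View pics/c2.png

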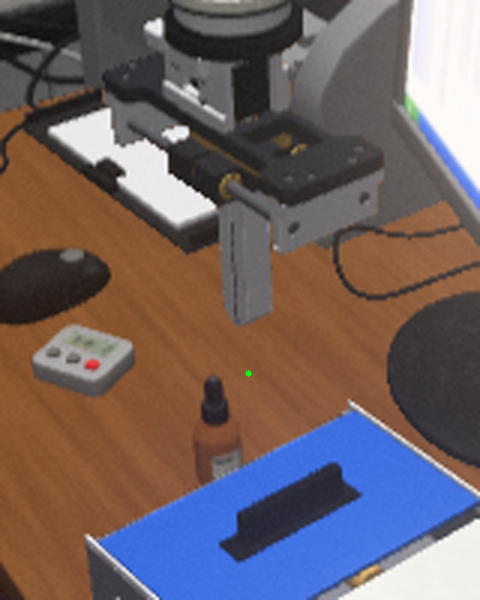

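```bash
python3 - <<'E'
from h import *
s=robot.snapshot('scene'); t=robot.snapshot('top')
print(proj(s,[.2493,-.4897,.1657]),proj(t,[.2493,-.4897,.1657]))
p=robot.get_obs()['tool_pos']
for dz in (0,.019,.03,.05): print(dz,proj(s,p+[0,0,dz]))
# box check across views
for l in [(-.11,-.135),(.11,-.135),(.11,.135),(-.11,.135)]: print(l,proj(s,np.r_[W(*l),.064]))
E
python3 - <<'E'
import cv2
im=cv2.imread('pics/scene0.png')[230:400,120:300]
cv2.imwrite('pics/c0.png',cv2.resize(im,None,fx=3,fy=3,interpolation=cv2.INTER_CUBIC))
E
```

```text
(np.float64(221.35955037028606), np.float64(391.86937525703513)) (np.float64(490.41608501335816), np.float64(385.0819702170345))
0 (np.float64(282.99582713720974), np.float64(204.57407143063816))
0.019 (np.float64(282.5650113256789), np.float64(196.16492110285338))
0.03 (np.float64(282.3114132672085), np.float64(191.2131910697544))
0.05 (np.float64(281.8422612797014), np.float64(182.0492186149563))
(-0.11, -0.135) (np.float64(319.3708449456852), np.float64(343.2356717969359))
(0.11, -0.135) (np.float64(413.25748882122633), np.float64(283.68710815383025))
(0.11, 0.135) (np.float64(318.0265538110169), np.float64(214.73325497677217))
(-0.11, 0.135) (np.float64(228.64062452931572), np.float64(259.48813163328043))
```

View pics/c0.png

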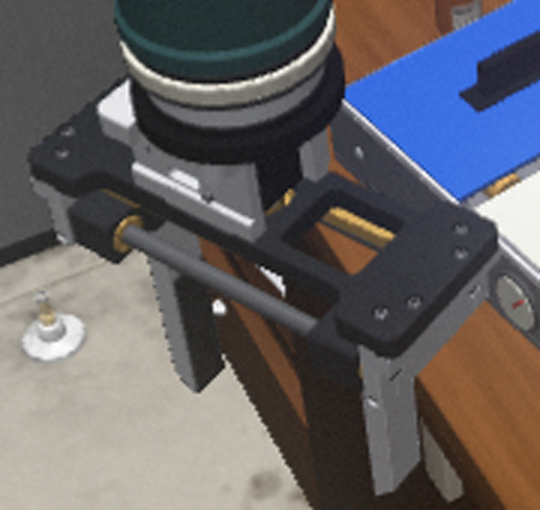

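```bash
python3 - <<'E'
from h import *
s=robot.snapshot('scene'); t=robot.snapshot('top')
p=robot.get_obs()['tool_pos']
for z in (.16,.2,.26,.28,.3,.32): print(z,[np.round(proj(c,[p[0],p[1],z]),1) for c in (s,t)])
for z in (.26,.29,.32): print(z,[cast(t,u,v,z).round(3) for u,v in ((216,185),(347,168),(345,213),(218,234))])
for c in (s,t):
  R=cv2.Rodrigues(c['rvec'])[0]; print('cam',-R.T@c['tvec'])
im=cv2.resize(t['image'][60:260,190:370],None,fx=3,fy=3,interpolation=cv2.INTER_CUBIC);cv2.imwrite('pics/c3.png',im[...,::-1])
E
```

```text
0.16 [array([283. , 204.5]), array([288.7, 226.3])]
0.2 [array([282. , 186.6]), array([287.1, 221.6])]
0.26 [array([280.6, 158.1]), array([284.5, 213.5])]
0.28 [array([280.1, 148.2]), array([283.5, 210.5])]
0.3 [array([279.6, 138. ]), array([282.4, 207.3])]
0.32 [array([279. , 127.6]), array([281.3, 203.9])]
0.26 [array([ 0.566, -0.052,  0.26 ]), array([ 0.591, -0.254,  0.26 ]), array([ 0.52 , -0.249,  0.26 ]), array([ 0.49 , -0.057,  0.26 ])]
0.29 [array([ 0.557, -0.059,  0.29 ]), array([ 0.581, -0.252,  0.29 ]), array([ 0.513, -0.248,  0.29 ]), array([ 0.484, -0.064,  0.29 ])]
0.32 [array([ 0.548, -0.066,  0.32 ]), array([ 0.571, -0.25 ,  0.32 ]), array([ 0.506, -0.246,  0.32 ]), array([ 0.479, -0.071,  0.32 ])]
cam [ 0.11026725 -0.97406809  0.82036394]
cam [ 0.36769442 -0.20700447  0.9273103 ]
```

View pics/c3.png

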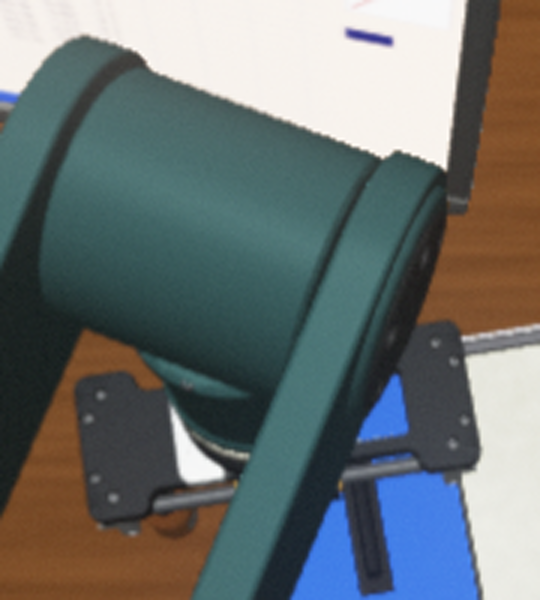

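```bash
python3 - <<'E'
from h import *
s=robot.snapshot('scene'); t=robot.snapshot('top')
def ray(s,u,v): p=cast(s,u,v,0);q=cast(s,u,v,.5);return p,(q-p)/np.linalg.norm(q-p)
for a,b in (((327.7,131.7),(343,168)),((290,141.7),(350,215)),((235,104),(215.7,186.7))):
    p,d=ray(s,*a);q,e=ray(t,*b);k=np.linalg.lstsq(np.c_[d,-e],q-p,rcond=None)[0];print((p+k[0]*d).round(3),(q+k[1]*e).round(3))
E
```

```text
[ 0.564 -0.243  0.34 ] [ 0.565 -0.243  0.34 ]
[ 0.492 -0.249  0.346] [ 0.497 -0.25   0.347]
[ 0.487 -0.055  0.328] [ 0.54 -0.07  0.34]
```

The picture puts the fingertip at about (282,187), but the reported TCP projects to (283,205). That makes the real tip look roughly 35 mm higher than reported. I'll go down to a reported z of 72 mm, which is safe either way, and look again.

```bash
python3 -m handwheel '[{"delta_pos":[0,15,0],"yaw":0},{"delta_pos":[0,35,0],"yaw":0},{"delta_pos":[0,55,0],"yaw":0},{"delta_pos":[0,75,0],"yaw":0},{"delta_pos":[0,84,0],"yaw":0},{"delta_pos":[0,87,0],"yaw":0},{"delta_pos":[0,87,0],"yaw":0}]' 255
cat >> h.py <<'E'
def view(f,u0=200,v0=80,w=160,h=200):
    s=robot.snapshot('scene'); im=cv2.resize(s['image'][v0:v0+h,u0:u0+w],None,fx=3,fy=3,interpolation=cv2.INTER_CUBIC)
    u,v=proj(s,robot.get_obs()['tool_pos']); cv2.circle(im,(int((u-u0)*3),int((v-v0)*3)),3,(0,255,0),-1); cv2.imwrite('pics/'+f,im[...,::-1]); print('tcp px',u,v); return s
E
python3 - <<'E'
from h import *
st();view('c4.png',200,120)
E
```

```text
time: 3.6
tool_pos: [0.5204, -0.1566, 0.0725]
ee_rot: [-1.571, 0.0, -1.42]
wrist_force: [0.0, 0.8, -0.5]
width: 0.0006
t 3.6 tcp [ 0.5204 -0.1566  0.0725] rot [-1.571  0.    -1.42 ] local mm [ -0.2 103.1] F [ 0.   0.8 -0.5] w 0.0006
tcp px 285.013659942392 240.3414968158742
```

View pics/c4.png

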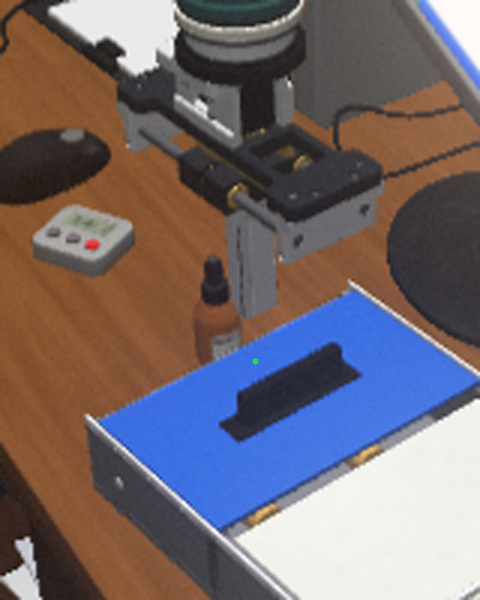

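```bash
python3 - <<'E'
from h import *
s=robot.snapshot('scene')
for u,v,z in((286,225,.0725),(281.7,186.5,.159)): p=cast(s,u,v,z);print(p,L(p))
p=np.array([.5204,-.1566,.0725])
for dz in(.02,.03,.035,.04):print(dz,proj(s,p+[0,0,dz]))
t=snap('top','top4.png')
im=cv2.resize(t['image'][60:310,190:430],None,fx=3,fy=3,interpolation=cv2.INTER_CUBIC);cv2.imwrite('pics/c5.png',im[...,::-1])
E
```

```text
[ 0.54627731 -0.11424496  0.0725    ] (np.float64(0.03171911159151459), np.float64(0.14109938891787402))
[ 0.54673258 -0.10301138  0.159     ] (np.float64(0.033847991355273443), np.float64(0.15213879038093364))
0.02 (np.float64(284.32843276537), np.float64(232.64187735288613))
0.03 (np.float64(284.11825221144), np.float64(228.5570824936114))
0.035 (np.float64(284.012318267863), np.float64(226.4979609736171))
0.04 (np.float64(283.9058160195021), np.float64(224.42757136776845))
```

View pics/c5.png

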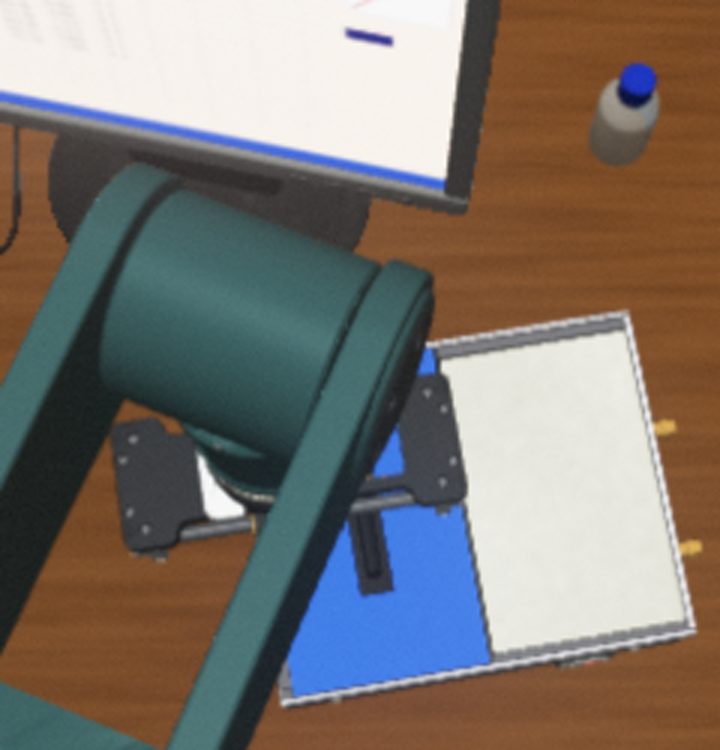

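The height offset is consistent at both heights: about +36 mm, with xy correct. I'll go down in steps, watching the force and the picture.

```bash
python3 -m handwheel '[{"delta_pos":[0,3,0],"yaw":0},{"delta_pos":[0,6,0],"yaw":0},{"delta_pos":[0,6,0],"yaw":0}]' 255;  python3 -m handwheel '[{"delta_pos":[0,2,0],"yaw":0},{"delta_pos":[0,4,0],"yaw":0},{"delta_pos":[0,4,0],"yaw":0}]' 255
python3 - <<'E'
from h import *
st();view('c6.png',200,120)
E
```

```text
time: 4.05
tool_pos: [0.5202, -0.1566, 0.0664]
ee_rot: [-1.571, 0.0, -1.42]
wrist_force: [0.3, 0.0, 0.1]
width: 0.0006
time: 4.35
tool_pos: [0.5202, -0.1566, 0.0623]
ee_rot: [-1.571, 0.0, -1.42]
wrist_force: [0.6, 0.4, -1.0]
width: 0.0006
t 4.35 tcp [ 0.5202 -0.1566  0.0623] rot [-1.571  0.    -1.42 ] local mm [ -0.4 103.1] F [ 0.6  0.4 -1. ] w 0.0006
tcp px 284.9114952979319 244.6550091059998
```

View pics/c6.png

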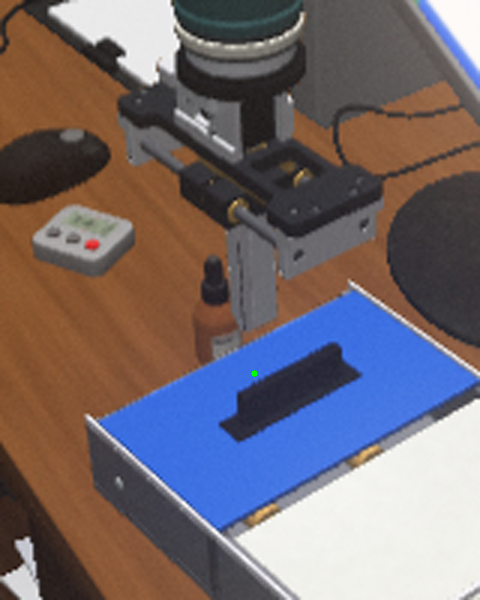

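```bash
python3 - <<'E'
from h import *
t=robot.snapshot('top'); s=robot.snapshot('scene')
for z in (.217,.253,.26):
    c=[cast(t,190+u/3,60+v/3,z) for u,v in((112,425),(445,375),(465,500),(130,552))]
    m=np.mean(c,0); print(z,m.round(3),np.array(L(m)).round(3),np.linalg.norm(c[1]-c[0]).round(3),np.linalg.norm(c[2]-c[1]).round(3))
    print(proj(s,c[1]),proj(s,c[2]))
E
```

```text
0.217 [ 0.529 -0.157  0.217] [0.008 0.101] 0.183 0.07
(np.float64(333.58931293512063), np.float64(192.3372361052172)) (np.float64(301.4885688242698), np.float64(207.43294783638174))
0.253 [ 0.521 -0.16   0.253] [-0.   0.1] 0.174 0.067
(np.float64(327.95589884173745), np.float64(176.18471143545253)) (np.float64(296.5708078620794), np.float64(190.34605003931068))
0.26 [ 0.519 -0.16   0.26 ] [-0.002  0.1  ] 0.172 0.066
(np.float64(326.82768733480157), np.float64(172.9501870507693)) (np.float64(295.5870589251081), np.float64(186.92796551297423))
```

```bash
python3 -m handwheel '[{"delta_pos":[0,5,0],"yaw":0},{"delta_pos":[0,10,0],"yaw":0},{"delta_pos":[0,14,0],"yaw":0},{"delta_pos":[0,17,0],"yaw":0},{"delta_pos":[0,19,0],"yaw":0},{"delta_pos":[0,19,0],"yaw":0}]' 255; python3 - <<'E'
from h import *
st();view('c7.png',230,160,120,120)
E
```

```text
time: 5.1
tool_pos: [0.5202, -0.1566, 0.0433]
ee_rot: [-1.571, 0.0, -1.42]
wrist_force: [-0.2, 0.1, 0.1]
width: 0.0002
t 5.1 tcp [ 0.5202 -0.1566  0.0433] rot [-1.571  0.    -1.42 ] local mm [ -0.4 103.1] F [-0.2  0.1  0.1] w 0.0002
tcp px 285.3268024737768 252.0146580467625
```

View pics/c7.png

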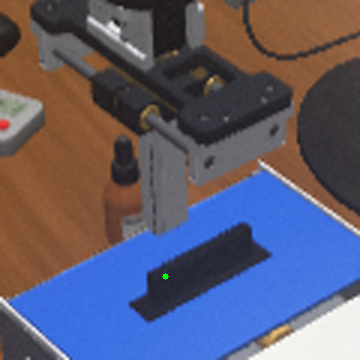

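```bash
python3 -m handwheel '[{"delta_pos":[0,3,0],"yaw":0},{"delta_pos":[0,5,0],"yaw":0},{"delta_pos":[0,5,0],"yaw":0},{"delta_pos":[5,5,0],"yaw":0},{"delta_pos":[12,5,0],"yaw":0},{"delta_pos":[20,5,0],"yaw":0},{"delta_pos":[28,5,0],"yaw":0},{"delta_pos":[36,5,0],"yaw":0},{"delta_pos":[40,5,0],"yaw":0},{"delta_pos":[40,5,0],"yaw":0}]' 255; python3 - <<'E'
from h import *
st();view('c8.png',230,160,120,120)
E
```

```text
time: 6.15
tool_pos: [0.5266, -0.1975, 0.0387]
ee_rot: [-1.571, -0.001, -1.421]
wrist_force: [0.3, -0.4, 0.9]
width: 0.0005
t 6.15 tcp [ 0.5266 -0.1975  0.0387] rot [-1.571e+00 -1.000e-03 -1.421e+00] local mm [-0.2 61.8] F [ 0.3 -0.4  0.9] w 0.0005
tcp px 298.15489333459954 264.50498102911723
```

View pics/c8.png

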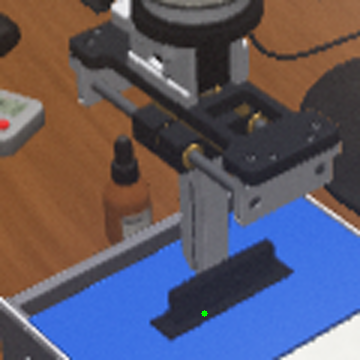

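The cover is moving with the finger. I'll keep pushing.

```bash
python3 -m handwheel '[{"delta_pos":[6,0,0],"yaw":0},{"delta_pos":[16,0,0],"yaw":0},{"delta_pos":[27,0,0],"yaw":0},{"delta_pos":[38,0,0],"yaw":0},{"delta_pos":[49,0,0],"yaw":0},{"delta_pos":[60,0,0],"yaw":0},{"delta_pos":[71,0,0],"yaw":0},{"delta_pos":[82,0,0],"yaw":0},{"delta_pos":[91,0,0],"yaw":0},{"delta_pos":[98,0,0],"yaw":0},{"delta_pos":[101,0,0],"yaw":0},{"delta_pos":[101,0,0],"yaw":0}]' 255; python3 - <<'E'
from h import *
st();view('c9.png',230,160,200,200);snap('top','top9.png')
E
```

```text
time: 7.4
tool_pos: [0.5412, -0.2973, 0.0388]
ee_rot: [-1.572, -0.002, -1.421]
wrist_force: [0.2, 0.2, -0.0]
width: 0.0004
t 7.4 tcp [ 0.5412 -0.2973  0.0388] rot [-1.572 -0.002 -1.421] local mm [ -0.6 -39.2] F [ 0.2  0.2 -0. ] w 0.0004
tcp px 331.88815373842914 292.55129759405196
```

View pics/c9.png

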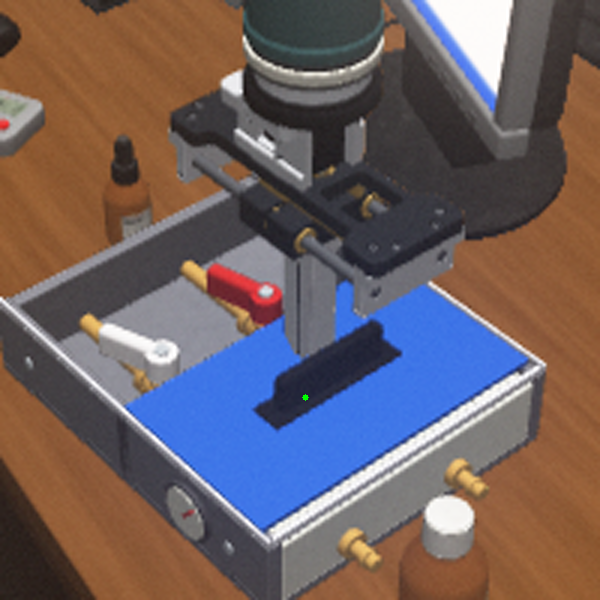

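View pics/top9.png

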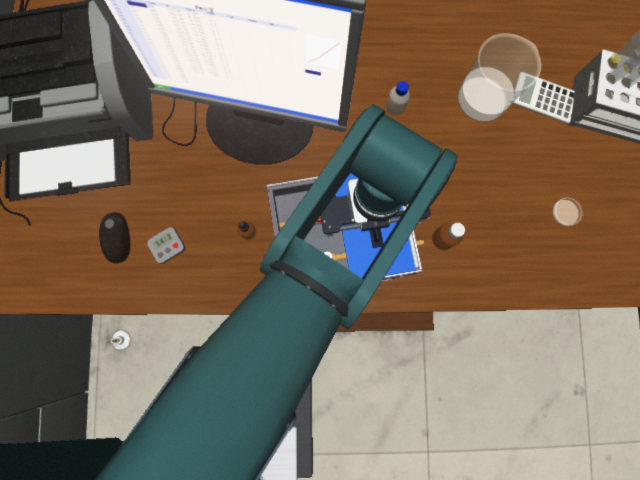

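```bash
python3 -m handwheel '[{"delta_pos":[2,0,0],"yaw":0},{"delta_pos":[4,0,0],"yaw":0},{"delta_pos":[5,0,0],"yaw":0},{"delta_pos":[5,0,0],"yaw":0}]' 255; python3 - <<'E'
from h import *
st()
s=view('c10.png',230,160,200,200)
for p in((.035,.04),(.035,.086),(-.05,.04),(-.05,.086)): print(p,[ (a-b)*3 for a,b in zip(proj(s,np.r_[W(*p),.049]),(230,160))])
for sl in(.11,.115,.12,.125): print(sl,[[round((a-b)*3) for a,b in zip(proj(s,np.r_[W(x,.0635-sl),.089]),(230,160))] for x in(-.04,.04)])
t=robot.snapshot('top')
for z in(.4,.45,.5):print(cast(t,237,76,z),cast(t,320,110,z))
print(W(.062,.078))
E
```

```text
time: 7.9
tool_pos: [0.5416, -0.2985, 0.039]
ee_rot: [-1.572, 0.005, -1.419]
wrist_force: [-2.0, 6.3, 3.3]
width: 0.0
t 7.9 tcp [ 0.5416 -0.2985  0.039 ] rot [-1.572  0.005 -1.419] local mm [ -0.4 -40.4] F [-2.   6.3  3.3] w 0.0
tcp px 332.51901054022494 292.87306058430744
(0.035, 0.04) [np.float64(268.2762348905477), np.float64(295.63832939527686)]
(0.035, 0.086) [np.float64(223.8099712632893), np.float64(260.4766409196)]
(-0.05, 0.04) [np.float64(163.06047794382192), np.float64(353.1459506528837)]
(-0.05, 0.086) [np.float64(119.5487494448285), np.float64(315.3633157654907)]
0.11 [[264, 373], [366, 314]]
0.115 [[269, 378], [371, 319]]
0.12 [[275, 382], [377, 323]]
0.125 [[280, 387], [383, 327]]
[ 0.67004007 -0.10585332  0.4       ] [ 0.62133914 -0.21197213  0.4       ]
[ 0.64137141 -0.11544456  0.45      ] [ 0.59728833 -0.2115011   0.45      ]
[ 0.61270274 -0.12503579  0.5       ] [ 0.57323753 -0.21103006  0.5       ]
[ 0.58564763 -0.17211069]
```

View pics/c10.png

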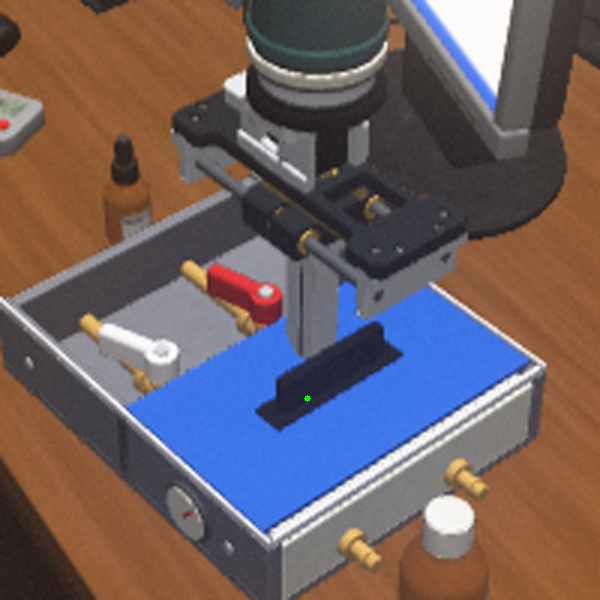

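```bash
python3 - <<'E'
from h import *
s=robot.snapshot('scene'); t=robot.snapshot('top')
for z in(.147,.25,.35,.45): print(z,proj(t,[.706,-.26,z]),proj(s,[.706,-.26,z]))
for u,v in((150,88),(250,108)): print(cast(t,u,v,.147))
print(W(.046,.087))
# red/white handle, top faces at z=.049
im=s['image']; h=cv2.cvtColor(im,cv2.COLOR_RGB2HSV)
m=(((h[...,0]<8)|(h[...,0]>172))&(h[...,1]>150)&(h[...,2]>90)).astype(np.uint8); m[:230]=0;m[275:]=0;m[:,:285]=0;m[:,330:]=0
ys,xs=np.nonzero(m);print(len(xs))
P=np.array([L(cast(s,u,v,.045)) for u,v in zip(xs,ys)]);print(P.mean(0));c=P-P.mean(0);w,v=np.linalg.eigh(c.T@c);print(v[:,1],np.degrees(np.arctan2(-v[0,1],v[1,1])))
E
```

```text
0.147 (np.float64(344.94020942332185), np.float64(128.3780269235927)) (np.float64(396.70261195775544), np.float64(207.1782912151683))
0.25 (np.float64(348.6183420392095), np.float64(102.68416752683962)) (np.float64(401.171426344415), np.float64(160.02476409368603))
0.35 (np.float64(353.27425479450335), np.float64(70.10734984424732)) (np.float64(406.0375104353186), np.float64(108.46788630912982))
0.45 (np.float64(359.5483805283086), np.float64(26.110227799404242)) (np.float64(411.51856467121087), np.float64(50.12590135034455))
[0.79387207 0.10869451 0.147     ]
[ 0.74866081 -0.08371617  0.147     ]
[ 0.56848235 -0.16560276]
246
[0.02706197 0.05687355]
[-0.08582854  0.99630992] 4.923670736706449
```

```bash
python3 - <<'E'
from h import *
s=robot.snapshot('scene');im=s['image'][230:300,255:335]
im=cv2.resize(im,None,fx=8,fy=8,interpolation=cv2.INTER_CUBIC)
for x,y in((.035,.04),(-.05,.04)):
  for th in(0,20):
    a=np.radians(th);p=[x-.046*np.sin(a),y+.046*np.cos(a)]
    q=[tuple(int((c-o)*8) for c,o in zip(proj(s,np.r_[W(*k),.049]),(255,230))) for k in((x,y),p)]
    cv2.line(im,q[0],q[1],(0,255,0) if th==0 else (255,0,255),1)
cv2.imwrite('pics/c11.png',im[...,::-1])
E
```

```text
(no output)
```

View pics/c11.png

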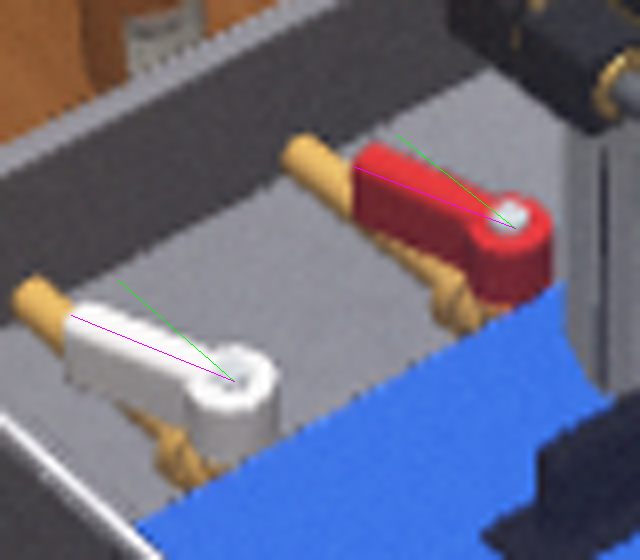

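```bash
python3 -m handwheel '[{"delta_pos":[-6,0,0],"yaw":0},{"delta_pos":[-16,-4,0],"yaw":0},{"delta_pos":[-30,-12,0],"yaw":0},{"delta_pos":[-50,-20,10],"yaw":0},{"delta_pos":[-75,-20,20],"yaw":0},{"delta_pos":[-100,-20,35],"yaw":0},{"delta_pos":[-120,-20,45],"yaw":0},{"delta_pos":[-128,-20,50],"yaw":0},{"delta_pos":[-130,-20,50],"yaw":0},{"delta_pos":[-130,-20,50],"yaw":0},{"delta_pos":[-130,-20,50],"yaw":0}]' 255; python3 - <<'E'
from h import *
delta(.050,.087,.0)
s=view('c12.png',230,160,200,200);snap('top','top12.png')
E
```

```text
time: 9.25
tool_pos: [0.572, -0.1659, 0.0589]
ee_rot: [-1.571, -0.001, -1.421]
wrist_force: [0.0, 0.4, -0.3]
width: 0.0002
t 9.25 tcp [ 0.572  -0.1659  0.0589] rot [-1.571e+00 -1.000e-03 -1.421e+00] local mm [49.4 86.2] F [ 0.   0.4 -0.3] w 0.0002
delta mm [-0.9 58.9  0.6] yaw -0.0003
tcp px 310.18629016113056 240.01580311629147
```

View pics/c12.png

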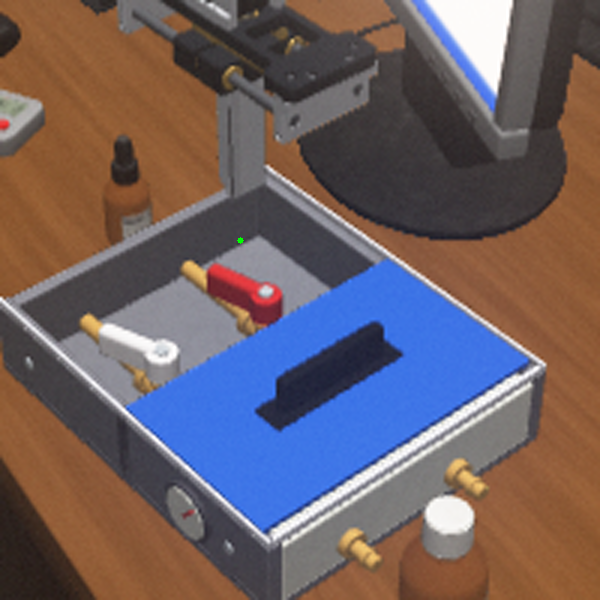

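View pics/top12.png

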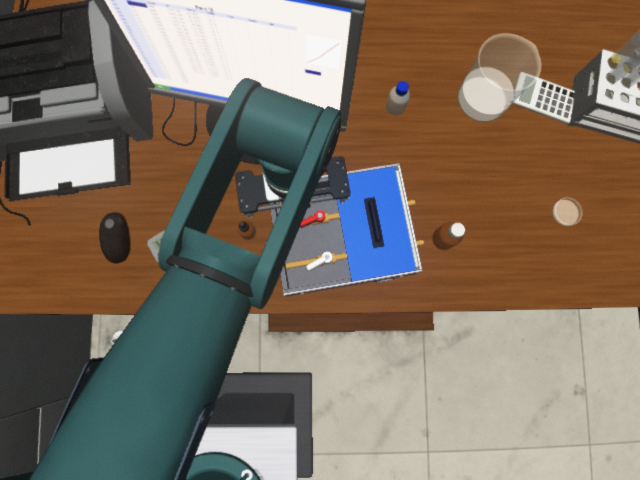

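```bash
python3 - <<'E'
from h import *
s=robot.snapshot('top')
im=s['image'][190:280,270:350]; im=cv2.resize(im,None,fx=8,fy=8,interpolation=cv2.INTER_CUBIC)
for x,y in((.035,.04),(-.05,.04)):
  for th in(0,15):
    a=np.radians(th);p=[x-.046*np.sin(a),y+.046*np.cos(a)]
    q=[tuple(int((c-o+.5)*8) for c,o in zip(proj(s,np.r_[W(*k),.049]),(270,190))) for k in((x,y),p)]
    cv2.line(im,q[0],q[1],(0,255,0) if th==0 else (255,0,255),1)
cv2.imwrite('pics/c13.png',im[...,::-1])
E
```

```text
(no output)
```

View pics/c13.png

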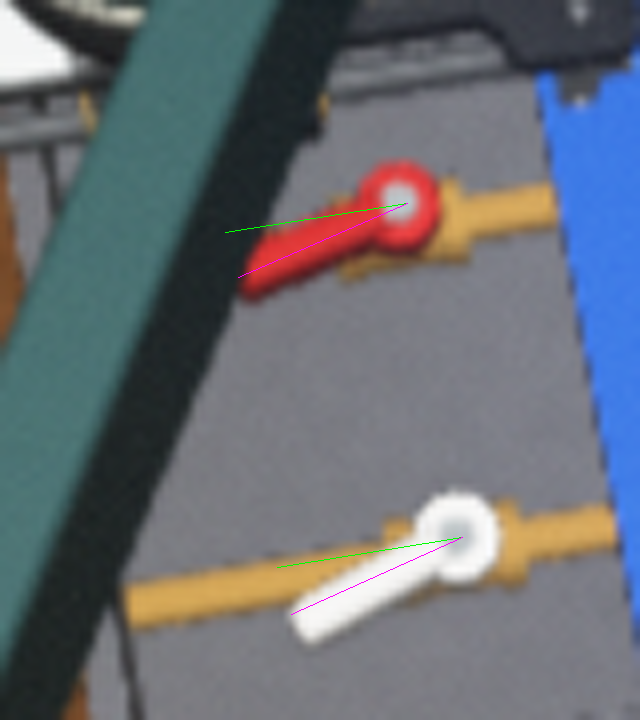

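The top view puts the red handle at about 18 degrees with its pivot where expected. I'll go down on its far side.

```bash
python3 -m handwheel '[{"delta_pos":[0,8,0],"yaw":0},{"delta_pos":[0,20,0],"yaw":0},{"delta_pos":[0,32,0],"yaw":0},{"delta_pos":[0,42,0],"yaw":0},{"delta_pos":[0,48,0],"yaw":0},{"delta_pos":[0,50,0],"yaw":0},{"delta_pos":[0,50,0],"yaw":0}]' 255; python3 - <<'E'
from h import *
st()
s=view('c14.png',230,160,200,200)
for z in(.03,.035,.04,.045,.05):print(z,[(a-b)*3 for a,b in zip(proj(s,np.r_[W(.05,.087),z]),(230,160))])
E
```

```text
time: 10.1
tool_pos: [0.5722, -0.1649, 0.0084]
ee_rot: [-1.571, 0.0, -1.42]
wrist_force: [-0.1, 0.1, -0.4]
width: 0.0006
t 10.1 tcp [ 0.5722 -0.1649  0.0084] rot [-1.571  0.    -1.42 ] local mm [49.7 87.2] F [-0.1  0.1 -0.4] w 0.0006
tcp px 310.4888711746997 258.6278472948334
0.03 [np.float64(240.90514866309923), np.float64(272.2520099696025)]
0.035 [np.float64(240.80689614727055), np.float64(266.55359734511524)]
0.04 [np.float64(240.70813387900347), np.float64(260.82547721696847)]
0.045 [np.float64(240.60885798518478), np.float64(255.06742271033582)]
0.05 [np.float64(240.50906455449876), np.float64(249.2792046994594)]
```

View pics/c14.png

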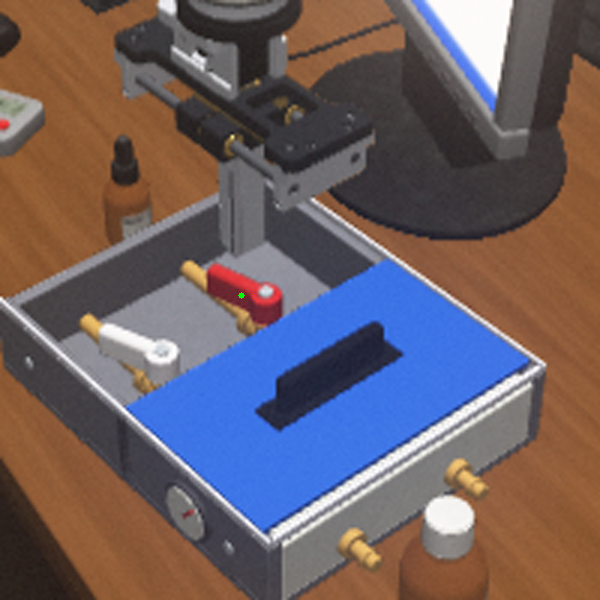

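```bash
python3 -m handwheel '[{"delta_pos":[0,4,0],"yaw":0},{"delta_pos":[0,9,0],"yaw":0},{"delta_pos":[0,12,0],"yaw":0},{"delta_pos":[0,13,0],"yaw":0},{"delta_pos":[0,13,0],"yaw":0}]' 255; python3 -m handwheel '[{"delta_pos":[1,0,-4],"yaw":0},{"delta_pos":[2,0,-8],"yaw":0},{"delta_pos":[2.5,0,-12],"yaw":0},{"delta_pos":[3.5,0,-16],"yaw":0},{"delta_pos":[5,0,-20],"yaw":0},{"delta_pos":[7,0,-24],"yaw":0},{"delta_pos":[9,0,-27.5],"yaw":0},{"delta_pos":[9,0,-27.5],"yaw":0}]' 255; python3 - <<'E'
from h import *
st()
s=view('c15.png',230,160,200,200)
E
```

```text
time: 10.65
tool_pos: [0.5721, -0.1649, -0.0046]
ee_rot: [-1.571, 0.0, -1.42]
wrist_force: [-0.3, 0.2, 0.7]
width: 0.0006
time: 11.45
tool_pos: [0.5458, -0.1785, -0.004]
ee_rot: [-1.571, -0.0, -1.421]
wrist_force: [0.7, 0.6, 0.7]
width: 0.0004
t 11.45 tcp [ 0.5458 -0.1785 -0.004 ] rot [-1.571 -0.    -1.421] local mm [21.7 77.6] F [0.7 0.6 0.7] w 0.0004
tcp px 302.47856372055526 271.7722990532947
```

View pics/c15.png

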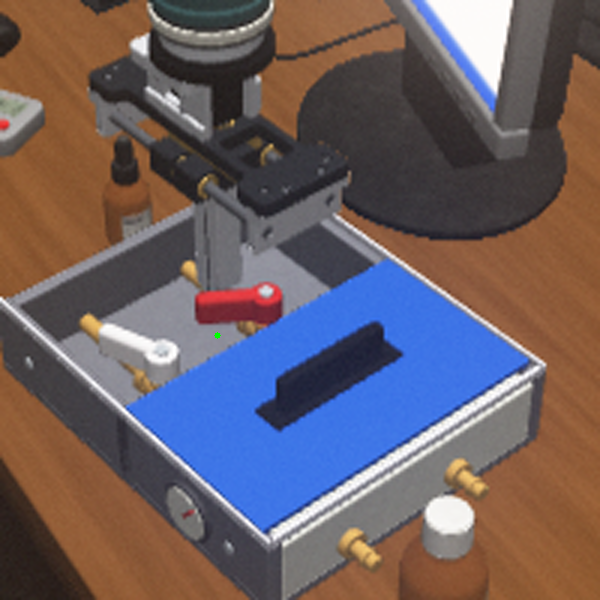

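The red handle is turning and now stands at about 50 degrees. I'll continue the arc.

```bash
python3 -m handwheel '[{"delta_pos":[3,0,-3],"yaw":0},{"delta_pos":[6.5,0,-6],"yaw":0},{"delta_pos":[10,0,-8],"yaw":0},{"delta_pos":[14,0,-10],"yaw":0},{"delta_pos":[17,0,-11],"yaw":0},{"delta_pos":[19.5,0,-11.5],"yaw":0},{"delta_pos":[19.5,0,-11.5],"yaw":0}]' 255; python3 - <<'E'
from h import *
st()
s=view('c16.png',230,160,200,200)
E
```

```text
time: 12.2
tool_pos: [0.5378, -0.1951, -0.0043]
ee_rot: [-1.57, 0.008, -1.42]
wrist_force: [0.7, 10.3, 3.0]
width: 0.0004
t 12.2 tcp [ 0.5378 -0.1951 -0.0043] rot [-1.57   0.008 -1.42 ] local mm [11.2 62.4] F [ 0.7 10.3  3. ] w 0.0004
tcp px 303.1796828814144 278.0970253698098
```

View pics/c16.png

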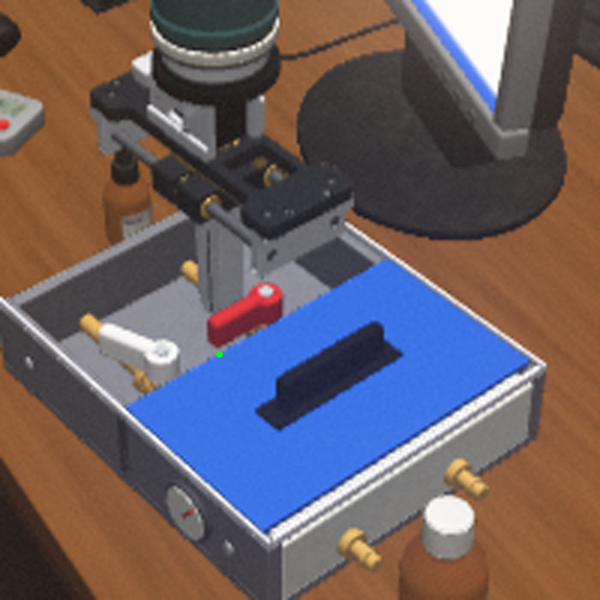

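The wrist force is 10 N, so the handle is at its stop. I'll back off and raise the arm clear.

```bash
python3 -m handwheel '[{"delta_pos":[-5,0,0],"yaw":0},{"delta_pos":[-12,0,0],"yaw":0},{"delta_pos":[-18,0,0],"yaw":0},{"delta_pos":[-18,-15,0],"yaw":0},{"delta_pos":[-18,-40,0],"yaw":0},{"delta_pos":[-18,-70,0],"yaw":0},{"delta_pos":[-18,-100,0],"yaw":0},{"delta_pos":[-18,-130,0],"yaw":0},{"delta_pos":[-18,-155,0],"yaw":0},{"delta_pos":[-18,-165,0],"yaw":0},{"delta_pos":[-18,-165,0],"yaw":0}]' 255
python3 -m handwheel '[{"delta_pos":[0,0,-20],"yaw":0},{"delta_pos":[0,0,-50],"yaw":0},{"delta_pos":[0,0,-80],"yaw":0},{"delta_pos":[0,0,-110],"yaw":0},{"delta_pos":[0,0,-140],"yaw":0},{"delta_pos":[0,0,-165],"yaw":0},{"delta_pos":[0,0,-180],"yaw":0},{"delta_pos":[0,0,-180],"yaw":0},{"delta_pos":[0,0,-180],"yaw":0}]' 255; python3 - <<'E'
from h import *
st()
s=view('c17.png',230,160,200,200)
s=robot.snapshot('top')
im=s['image'][160:300,210:480]; im=cv2.resize(im,None,fx=2.9,fy=2.9,interpolation=cv2.INTER_CUBIC);cv2.imwrite('pics/c18.png',im[...,::-1])
hsv=cv2.cvtColor(s['image'],cv2.COLOR_RGB2HSV)
m=((hsv[...,0]>100)&(hsv[...,0]<125)&(hsv[...,1]>150)&(hsv[...,2]>80)).astype(np.uint8);m[:150]=0
cs,_=cv2.findContours(m,cv2.RETR_EXTERNAL,cv2.CHAIN_APPROX_NONE);r=cv2.boxPoints(cv2.minAreaRect(max(cs,key=cv2.contourArea)))
P=np.mean([cast(s,u,v,.063) for u,v in r],0);print('slide',.0635-L(P)[1])
m=(((hsv[...,0]<8)|(hsv[...,0]>172))&(hsv[...,1]>150)&(hsv[...,2]>90)).astype(np.uint8);m[:190]=0;m[270:]=0;m[:,:275]=0;m[:,350:]=0
ys,xs=np.nonzero(m);Q=np.array([L(cast(s,u,v,.049)) for u,v in zip(xs,ys)]);c=Q-Q.mean(0);w,v=np.linalg.eigh(c.T@c);v=v[:,1]*-np.sign(v[0,1]);print('red',len(xs),np.arctan2(-v[0],v[1]))
E
```

```text
time: 13.35
tool_pos: [0.5363, -0.182, 0.1634]
ee_rot: [-1.567, -0.003, -1.42]
wrist_force: [-0.3, -0.0, -0.6]
width: 0.0006
time: 14.25
tool_pos: [0.3576, -0.2082, 0.1602]
ee_rot: [-1.571, 0.001, -1.42]
wrist_force: [0.5, 0.5, -0.3]
width: 0.0005
t 14.25 tcp [ 0.3576 -0.2082  0.1602] rot [-1.571e+00  1.000e-03 -1.420e+00] local mm [-168.9   76.4] F [ 0.5  0.5 -0.3] w 0.0005
tcp px 212.8626097629334 248.6953764436766
slide 0.12401255359851712
red 152 1.5753563184705361
```

View pics/c18.png

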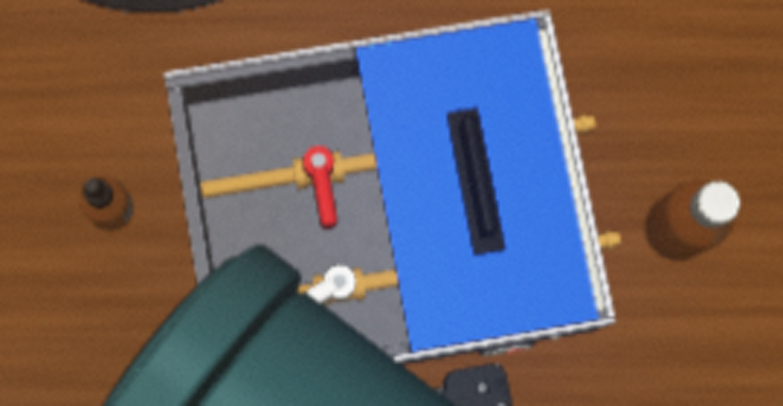

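View pics/c17.png

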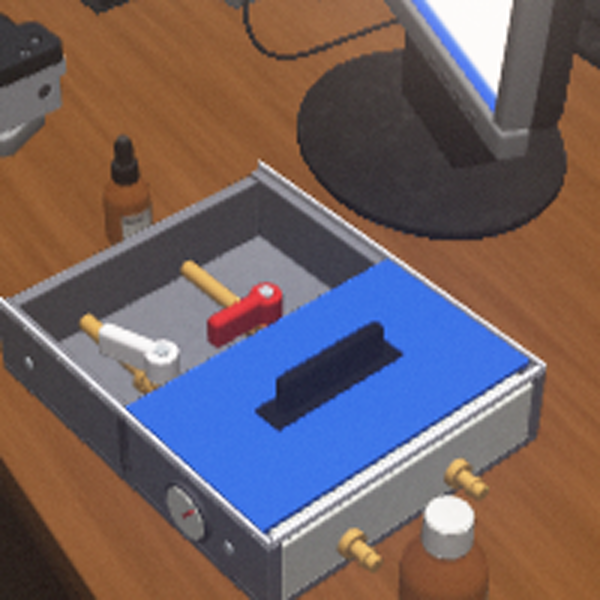

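The pictures show the cover fully open at about 124 mm and the red handle crosswise at about 1.57 rad. The white handle and bottles are unchanged, and the arm is clear. I'll hand in.

```bash
python3 -c "
from bench import robot
print(robot.close_job())"
```

```text
the job is handed in; nothing more can be done
None
```

I pushed the blue cover open by its bar to its stop, then pushed the red handle round to its stop, using only closed fingers. I handed the job in at about 14 s of the 48 s allowed; it reports no verdict.

**Last checks before hand-in:**
- **Cover:** it measured about 124 mm open in the top view and looked seated.
- **Red handle:** it measured about 1.575 rad in the top view, so fully shut. The wrist force had also risen to 10 N at its stop.
- **Left alone:** the white handle looked the same in the before and after scene pictures. The dropper and reagent bottles also looked unmoved. The timer was hidden or out of frame in the last pictures; the arm never worked near it.
- **Gripper:** it was clear of everything, with about zero force on the wrist.

**Disagreements:**
- **Tool height:** the cameras showed the fingertips about 36 mm higher than the reported tool position. No contact at a reported height below the cover's top confirmed this. I set working heights from the pictures, so the reported z fell to about -4 mm while turning the handle.
- **Push direction:** both contacts at the stops came 3–4 mm earlier than I had worked out. The likely causes are finger thickness or calibration.

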